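# Click a junction box cover shut all round

## Task

Close the white clip-on cover of the grey junction box: with a fingertip, press down each of the four rim sections around it until every one has clicked flush. Press only: do not pick anything up, leave the box standing where it is, and leave the things around it alone.

Things in the scene. Friction and masses are not known exactly. Their poses are not given: they have to be found in the camera images.
- junction_box: Grey box with a white clip-on cover, loose, 0.8 kg; 130 (x) x 160 (y) x 45 mm high when shut. Origin under its centre, z up. Two black cable glands stick out 20 mm at +y. The cover's middle (62 x 92 mm) and the grey corner pillars are fixed, tops 44 mm up. Between them four white rim sections, hinged at their inner edges, stand up about 7 mm at the outer edge; an orange catch on the wall snaps over each when pressed.
- rim_front (a joint): Tilt of the rim section on the robot's side (box -x), 92 mm long: 0 = standing up, 0.20 rad = fully down, flush with the cover's middle and clicked. It resists with a peak of about 7 to 10 N near its outer edge (twice that half-way in), snaps down by itself past 0.10 and stays; let go earlier it does not stay down.
- rim_front_press (a point): Where a fingertip presses the front rim section (34 mm wide from hinge to outer edge): on its top, half-way along it, 27 mm out from its hinge, 7 mm in from the outer edge; moves with the section (about 50 mm above the bench while up, 45 mm when clicked down).
- rim_back (a joint): Tilt of the rim section on the far side (box +x), 92 mm long: 0 = standing up, 0.20 rad = fully down, flush with the cover's middle and clicked. It resists with a peak of about 7 to 10 N near its outer edge (twice that half-way in), snaps down by itself past 0.10 and stays; let go earlier it does not stay down.
- rim_back_press (a point): Where a fingertip presses the back rim section (34 mm wide from hinge to outer edge): on its top, half-way along it, 27 mm out from its hinge, 7 mm in from the outer edge; moves with the section (about 50 mm above the bench while up, 45 mm when clicked down).
- rim_left (a joint): Tilt of the rim section on the box's +y side, above the two black cable glands, 61 mm long: 0 = standing up, 0.20 rad = fully down, flush with the cover's middle and clicked. It resists with a peak of about 7 to 10 N near its outer edge (twice that half-way in), snaps down by itself past 0.10 and stays; let go earlier it does not stay down.
- rim_left_press (a point): Where a fingertip presses the left rim section (34 mm wide from hinge to outer edge): on its top, half-way along it, 27 mm out from its hinge, 7 mm in from the outer edge; moves with the section (about 50 mm above the bench while up, 45 mm when clicked down).
- rim_right (a joint): Tilt of the rim section on the box's -y side, 61 mm long: 0 = standing up, 0.20 rad = fully down, flush with the cover's middle and clicked. It resists with a peak of about 7 to 10 N near its outer edge (twice that half-way in), snaps down by itself past 0.10 and stays; let go earlier it does not stay down.
- rim_right_press (a point): Where a fingertip presses the right rim section (34 mm wide from hinge to outer edge): on its top, half-way along it, 27 mm out from its hinge, 7 mm in from the outer edge; moves with the section (about 50 mm above the bench while up, 45 mm when clicked down).
- pcb: Bystander, loose, to be left alone: bare green circuit board, 60x85x16 mm, beside the box on its right; origin under its centre.
- screwdriver: Bystander, loose, to be left alone: yellow screwdriver, 26x184x25 mm, lying in front of the box; origin under its centre.
- terminal: Bystander, loose, to be left alone: white screw terminal strip, 23x102x16 mm, beside the box on its left; origin under its centre.
- multimeter: Bystander, loose, to be left alone: hand multimeter lying on its back, 145x75x44 mm, at the left of the bench; origin under its centre.
- tape: Bystander, loose, to be left alone: roll of yellow tape lying flat, 68x72x15 mm, at the right of the bench; origin under its centre.

How it is judged:
By the outcome, as a careful person would: the job done as asked, in the order asked, and still so for the second after the job is handed in, with the robot touching nothing.
It also fails if it takes over 38 s, if anything falls off the work surface, if the arm or the gripper's body presses on something with over 40 N, if the wrist force passes 120 N, or if a joint passes its speed limit or range.

## Robot

A 6-joint arm with a two-finger parallel gripper is mounted at the origin on a cart in front of the work surface, level with it; the furniture and walls round the work are solid. World frame = base frame: x ahead of the robot, y to its left, z up, the work surface at z = 0. Lengths are in m, angles in degrees, forces in N, time in s.
With the tool pointing down it reaches from about 0.4 to 0.825 m from the base axis. Payload 7 kg.
Tool frame: the origin (TCP) lies where the fingers leave the gripper's body, on its centre line; the fingertips stand 66 mm ahead of it and the grasp point (between the pads) lies 47 mm ahead of it; z points along the fingers, y is the direction in which the jaws open and shut (so a half turn about z gives the same grasp; the last joint's range is limited). The gripper opens to 88 mm and grips with 3 to 60 N. Pads are 19 mm wide; open, the fingers measure 130 mm over their backs; the gripper's body (78 mm by 193 mm) begins 47 mm behind the grasp point.
Start: joints at [-58.321, 20.546, 0.682, 0, -70.136, -16.507], TCP at [0.177, -0.651, 0.292] pointing down, gripper open.
Joint ranges: [-176.03, 176.03], [-82.01, 121.73], [-58.28, 71.71], [-173.87, 95.51], [-174.79, -0.11], [-173.66, 173.66]. Speed limits (degrees/s): [136.94, 136.94, 172.46, 180, 180, 180].

## Interface

Orientations are given as [roll, pitch, yaw] about the fixed x, y, z axes, in that order (R = Rz(yaw) Ry(pitch) Rx(roll)).
In Python, from plant import get_obs, snapshot, close_job gives the robot as it stands.
- The arm moves only by the tool play_rows, never from a script. Its argument "series" is a list of rows, each a list of 5 numbers: the opening in per cent of the stroke, from 0 (shut) to 100 (fully open), then the shift along the tool's x, y, z in m, then the turn about the tool's z in degrees. In form: [[jaw, dx, dy, dz, spin], ...]. A call has 1 to 10 rows; each row is the pose to reach, as a shift and turn from the pose commanded when the call began, along the tool's axes at that moment; what a row does not reach only later rows make up. A row lasts 1/10 s, in which the tool goes at most 50 mm and 8.59 degrees, less where a joint would pass 70% of its speed; a pose out of reach is approached as far as the arm can. A call with a gripper value outside its range is refused whole. The fingers move at their own pace and stop on an object; the grip force is fixed at half the most. Time passes only in rows, so rows that repeat a pose let the fingers close. It gives the time, the measured TCP pose, the force and the opening at its end, in the units of the state.
- get_obs(): the state, without advancing time (a new reading comes with each control period).
- snapshot(name): name is "side" or "top"; returns a dict with "frame" (480x640x3 uint8, red, green, blue), "z_map" (480x640 float32, m along the optical axis (not along the pixel's ray), 0 where there is no reading), "mtx" (3x3 intrinsics, pixels), "camera_from_world" (4x4, takes a point from world to camera coordinates). Camera axes: x right, y up, looking along -z (the intrinsics and any distortion apply to the point x, -y, -z); pixel columns grow to the right and rows downward; lengths in m; the calibration is good to about 2 mm. A picture is of the moment at which its call begins.
- close_job(): hands the job in, once; it reports no verdict.
The state is a dict: "clock": time; "joint_pos": joint angles; "qvel": joint speeds; "tau": joint torques, N m; "tool_pos": TCP position; "orientation": TCP orientation; "force": force on the tool from outside, world axes, zero at the start; "moment": the same for the moment, N m; "opening": finger opening in m.
Only numpy, scipy, OpenCV 4.12 (cv2) and the standard library are available. Lean on these libraries where they do the work, as an engineer would, in place of code of your own. Each camera call takes 0.05 s, during which the arm holds its last target.

## Working session

There is one attempt and no reset: what is moved stays moved. The work goes in short steps, Python scripts to look and compute and a tool call to move; the robot and the scene stay as the last step left them, time stands still between calls to the robot, and variables do not carry over. Pictures are saved under pics/ and viewed, and the job is handed in when it is done.

Besides the shell and the picture viewer there is one more tool, called as name(argument=value, ...), one argument or row to a line, values as JSON. play_rows: Moves the arm, as the interface text tells. Its arguments: {"type":"object","properties":{"series":{"type":"array"}},"required":["series"]}

```bash
mkdir -p pics; python3 - <<'E'
from plant import get_obs, snapshot
import cv2, numpy as np, pickle
o=get_obs(); print({k:np.round(v,3) for k,v in o.items()})
for n in("top","side"):
    s=snapshot(n); cv2.imwrite(f"pics/{n}0.png",s["frame"][:,:,::-1]); pickle.dump(s,open(n+"0.pkl","wb")); print(np.round(s["mtx"],1),np.round(s["camera_from_world"],3))
E
```

```text
{'clock': np.float64(0.0), 'joint_pos': array([-5.8321e+01,  2.0593e+01,  6.3500e-01, -2.0000e-02, -7.0139e+01,
       -1.6508e+01]), 'qvel': array([ 0.027, -0.049, -0.07 , -0.126,  0.042,  0.001]), 'tau': array([-0.0000e+00, -5.8271e+01,  2.9306e+01,  6.9970e+00,  7.0000e-03,
       -0.0000e+00]), 'tool_pos': array([ 0.177, -0.651,  0.291]), 'orientation': array([ 1.79902e+02, -9.00000e-03, -1.64836e+02]), 'force': array([ 0.089, -0.939,  1.095]), 'moment': array([ 0.009, -0.014, -0.01 ]), 'opening': np.float64(0.088)}
[[551.6   0.  316.5]
 [  0.  551.6 240.3]
 [  0.    0.    1. ]] [[ 0.022 -1.    -0.004 -0.009]
 [ 0.995  0.021  0.095 -0.534]
 [-0.095 -0.006  0.995 -1.531]
 [ 0.     0.     0.     1.   ]]
[[475.7   0.  328.4]
 [  0.  475.7 236.3]
 [  0.    0.    1. ]] [[-0.797 -0.603  0.021  0.431]
 [ 0.358 -0.445  0.821 -0.24 ]
 [-0.486  0.662  0.571 -1.477]
 [ 0.     0.     0.     1.   ]]
```

View pics/top0.png

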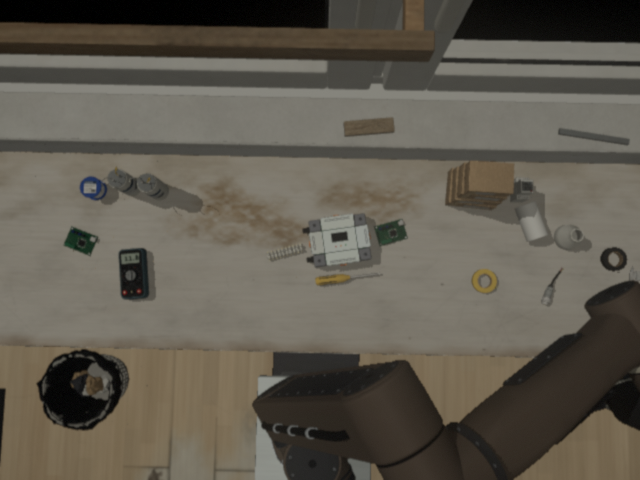

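View pics/side0.png

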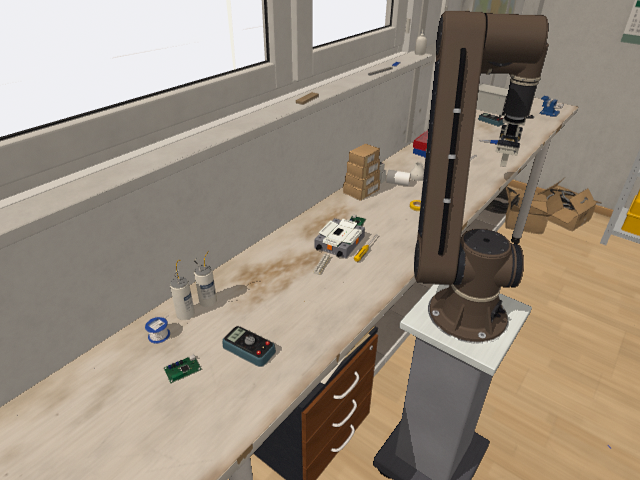

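The top view shows the box around pixel (339,240), with the PCB to its right (392,231), the screwdriver below it (345,279) and the terminal to its left (287,252). I'll zoom in and measure.

```bash
python3 - <<'E'
import cv2, numpy as np, pickle
s=pickle.load(open("top0.pkl","rb"))
c=s["frame"][195:295,260:415,::-1]
cv2.imwrite("pics/crop0.png",cv2.resize(c,None,fx=5,fy=5,interpolation=cv2.INTER_CUBIC))
z=s["z_map"]
K=s["mtx"];T=np.linalg.inv(s["camera_from_world"])
v,u=np.mgrid[0:480,0:640]
P=np.stack([(u-K[0,2])/K[0,0]*z,-(v-K[1,2])/K[1,1]*z,-z,np.ones_like(z)],-1)@T.T
P=P[...,:3]; 
m=(P[...,2]>.036)&(P[...,2]<.07)&(u>290)&(u<378)&(v>200)&(v<275)
m=m.astype(np.uint8)
cs,_=cv2.findContours(m,0,1); k=max(cs,key=cv2.contourArea)
mm=np.zeros_like(m); cv2.drawContours(mm,[k],-1,1,-1)
Q=P[(mm&m)>0]
print(len(Q),Q.min(0),Q.max(0), cv2.minAreaRect((Q[:,:2]*1000).astype(np.float32)))
print(np.percentile(Q[:,2],[5,25,50,75,95]))
for r in range(205,275,5): print(r,np.round(P[r,295:385:6,2]*1000).astype(int))
E
```

```text
2681 [ 0.46014893 -0.1507102   0.03603253] [0.61096258 0.02689425 0.06041744] ((535.7517700195312, -61.816505432128906), (140.85690307617188, 170.9995574951172), 12.617292404174805)
[0.03889123 0.0426561  0.04548306 0.04857509 0.05300136]
205 [-5  6  0  2 -9  3  0  2 -6  1  4 -1  1  1  1]
210 [-8  4 -3  0  0  5  4  1 -1 -3  5  1  2  2  3]
215 [ 1 -1  0  1  2 -2  3 40 46 45 45 45  3 -2  2]
220 [ 0 -2  2 44 40 45 51 50 55 44 38 45  8 -7  3]
225 [ 0  3 -2 39 45 46 46 45 44 44 41 42  2 -2  2]
230 [ 0 -6 29 48 45 23 46 40 45 41 17 51 54 -1  5]
235 [ 0  1  4 42 50 41 41 45 42 48 34 46 53  5  5]
240 [ -2 -13   1  52  51  42  53  40  36  46  42  47  51  -5   0]
245 [ 1 18  5 52 43 47 46 40 43 40 43 45 47 -7 -1]
250 [11 17  4 47 47 44 41 47 40 38 39 45 44  6 -5]
255 [ 1 -2 -1 39 44 40 46 47 42 48 44 41 49  0 -6]
260 [ 0  4 26 25 47 40 51 50 56 49 49 42 -3 -1  3]
265 [-4  3 -6  2 38 44 45  4 27 -4 -4  2  1 -1 -2]
270 [ 1  2  2 -4  0 -2 -6  6 -2  5  1  5 -1 -1  2]
```

View pics/crop0.png

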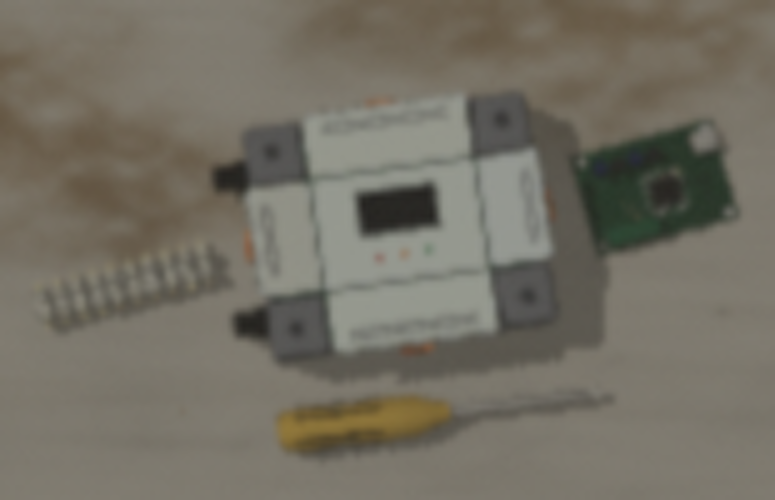

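```bash
cat > h.py <<'E'
import numpy as np
def cast(s,u,v,z):
    K=s["mtx"];T=np.linalg.inv(s["camera_from_world"])
    d=T[:3,:3]@np.array([(u-K[0,2])/K[0,0],-(v-K[1,2])/K[1,1],-1]);o=T[:3,3]
    return o+d*(z-o[2])/d[2]
def proj(s,p):
    c=s["camera_from_world"]@np.append(p,1);K=s["mtx"]
    return K[0,2]+K[0,0]*c[0]/-c[2],K[1,2]-K[1,1]*c[1]/-c[2]
E
python3 - <<'E'
import pickle,numpy as np,cv2
from h import *
s=pickle.load(open("top0.pkl","rb"))
f=lambda x,y,z:cast(s,260+(x+.5)/5-.5,195+(y+.5)/5-.5,z)
TL,TR,BR,BL=[f(*p,.044) for p in((243,130),(527,92),(556,320),(272,361))]
ctr=(TL+TR+BR+BL)/4; print(TL,TR,BR,BL,ctr)
yv=(TL-TR+BL-BR); print("yaw",np.degrees(np.arctan2(-yv[0],yv[1])),np.linalg.norm(yv)/2)
xv=(TL+TR-BL-BR); print("yaw",np.degrees(np.arctan2(xv[1],xv[0])),np.linalg.norm(xv)/2)
# inner cover corners
I=[f(*p,.044) for p in((313,178),(473,155),(493,270),(328,292))]; print("mid ctr",np.mean(I,0), I[0]-I[1],I[0]-I[3])
# side view
s2=pickle.load(open("side0.pkl","rb"))
c=s2["frame"][200:275,300:400,::-1]; cv2.imwrite("pics/side_crop0.png",cv2.resize(c,None,fx=7,fy=7,interpolation=cv2.INTER_CUBIC))
a=np.radians(8.0);R=np.array([[np.cos(a),-np.sin(a)],[np.sin(a),np.cos(a)]])
for q in((-65,-80),(-65,80),(65,80),(65,-80),(31,46),(-31,46),(-31,-46),(31,-46)):
    p=np.append(ctr[:2]+R@np.array(q)/1000,.044); u,v=proj(s2,p); print(q,round((u-300)*7+3),round((v-200)*7+3))
E
```

```text
[0.58702209 0.02632567 0.044     ] [ 0.61181706 -0.13216917  0.044     ] [ 0.48433281 -0.14996285  0.044     ] [0.4581846  0.00725795 0.044     ] [ 0.53533914 -0.0621371   0.044     ]
yaw 9.166115194733395 0.1598996324733903
yaw 8.183546007099372 0.12947933767238018
mid ctr [ 0.5362892  -0.06337157  0.044     ] [-0.01482077  0.08910631  0.        ] [0.06361685 0.00965714 0.        ]
(-65, -80) 460 190
(-65, 80) 322 342
(65, 80) 99 266
(65, -80) 247 123
(31, 46) 189 253
(-31, 46) 294 288
(-31, -46) 374 202
(31, -46) 272 169
```

View pics/side_crop0.png

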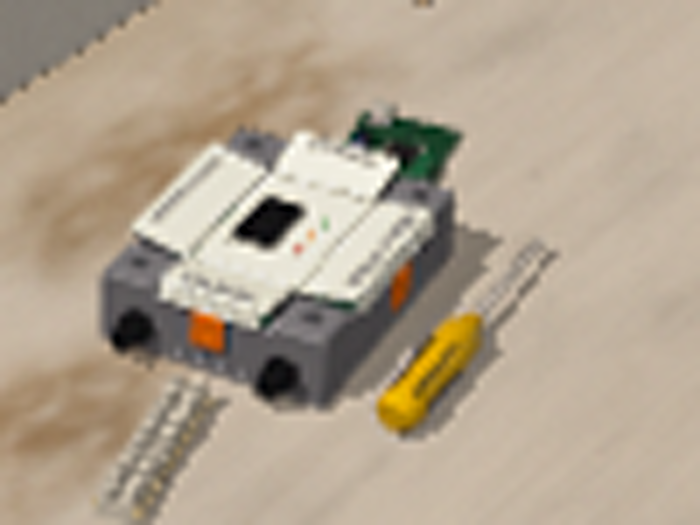

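The side crop shows all four rims standing up, and the reprojected corners fall within a few mm of the real ones. I take the centre as (0.5355, -0.0625) and the yaw as 8.7°. Next I work out the moves.

```bash
cat >> h.py <<'E'
from scipy.spatial.transform import Rotation as Rn
C=np.array([.5355,-.0625]);YAW=8.7
PT={"front":(-.0555,0),"back":(.0555,0),"left":(0,.0705),"right":(0,-.0705)}
def world(n):
    a=np.radians(YAW);R=np.array([[np.cos(a),-np.sin(a)],[np.sin(a),np.cos(a)]])
    return C+R@np.array(PT[n])
def plan(n,tip,o):
    R=Rn.from_euler("xyz",o["orientation"],degrees=True).as_matrix()
    d=np.append(world(n),tip+.066)-o["tool_pos"]
    return R.T@d
E
python3 - <<'E'
from h import *
from plant import get_obs
o=get_obs()
for n in PT: print(n,world(n))
print(plan("front",.10,o))
o["orientation"]=[180,0,-164.836];o["tool_pos"]=np.array([.177,-.651,.292])
print(plan("front",.10,o), plan("front",.13,o))
E
```

```text
front [ 0.48063859 -0.07089498]
back [ 0.59036141 -0.05410502]
left [0.52483611 0.00718882]
right [ 0.54616389 -0.13218882]
[-0.44531576  0.48030321  0.12598145]
[-0.4448117   0.48047974  0.126     ] [-0.4448117   0.48047974  0.096     ]
```

play_rows(
  series=[
    [0,-0.445,0.48,0.06,6.5],
    [0,-0.445,0.48,0.06,6.5],
    [0,-0.445,0.48,0.06,6.5],
    [0,-0.445,0.48,0.06,6.5],
    [0,-0.445,0.48,0.06,6.5],
    [0,-0.445,0.48,0.06,6.5],
    [0,-0.445,0.48,0.06,6.5],
    [0,-0.445,0.48,0.06,6.5],
    [0,-0.445,0.48,0.06,6.5],
    [0,-0.445,0.48,0.06,6.5],
  ],
)

```text
clock: 1.1
tool_pos: [0.4081, -0.2085, 0.2465]
orientation: [-180.0, 0.0, -171.3]
force: [2.1, -0.2, -0.2]
opening: 0.0129
```

```bash
python3 - <<'E'
from h import *
from plant import get_obs
o=get_obs();print({k:np.round(o[k],4) for k in("clock","tool_pos","orientation","force","opening","joint_pos")});print(plan("front",.085,o))
E
```

```text
{'clock': np.float64(1.1), 'tool_pos': array([ 0.4081, -0.2085,  0.2465]), 'orientation': array([-1.799998e+02,  2.480000e-02, -1.713259e+02]), 'force': array([ 2.105 , -0.1847, -0.1619]), 'opening': np.float64(0.0129), 'joint_pos': array([-2.32160e+00,  1.92000e+00, -2.94232e+01, -5.30000e-03,
       -5.86324e+01, -7.90015e+01])}
[-0.09240192  0.12507287  0.09549784]
```

play_rows(
  series=[
    [0,-0.092,0.125,0.07,0],
    [0,-0.092,0.125,0.07,0],
    [0,-0.092,0.125,0.07,0],
    [0,-0.092,0.125,0.07,0],
    [0,-0.092,0.125,0.07,0],
    [0,-0.092,0.125,0.07,0],
  ],
)

```text
clock: 1.7
tool_pos: [0.4796, -0.0727, 0.1761]
orientation: [-180.0, -0.1, -171.3]
force: [0.2, -0.6, -0.1]
opening: 0.0003
```

```bash
python3 - <<'E'
from h import *
from plant import get_obs,snapshot
import cv2
o=get_obs();print({k:np.round(o[k],4) for k in("clock","tool_pos","orientation","force","opening","joint_pos")});print(plan("front",.06,o))
s=snapshot("side");u,v=map(int,proj(s,[.5355,-.0625,.08]));c=s["frame"][v-50:v+50,u-65:u+65,::-1]
cv2.imwrite("pics/s1.png",cv2.resize(c,None,fx=6,fy=6,interpolation=cv2.INTER_CUBIC))
E
```

```text
{'clock': np.float64(1.7), 'tool_pos': array([ 0.4796, -0.0727,  0.1761]), 'orientation': array([-1.799937e+02, -7.950000e-02, -1.712586e+02]), 'force': array([ 0.2434, -0.606 , -0.1232]), 'opening': np.float64(0.0003), 'joint_pos': array([ 1.46635e+01,  9.19390e+00, -3.17996e+01, -2.60000e-03,
       -4.90862e+01, -9.59204e+01])}
[-0.00134292  0.00167964  0.05011268]
```

View pics/s1.png

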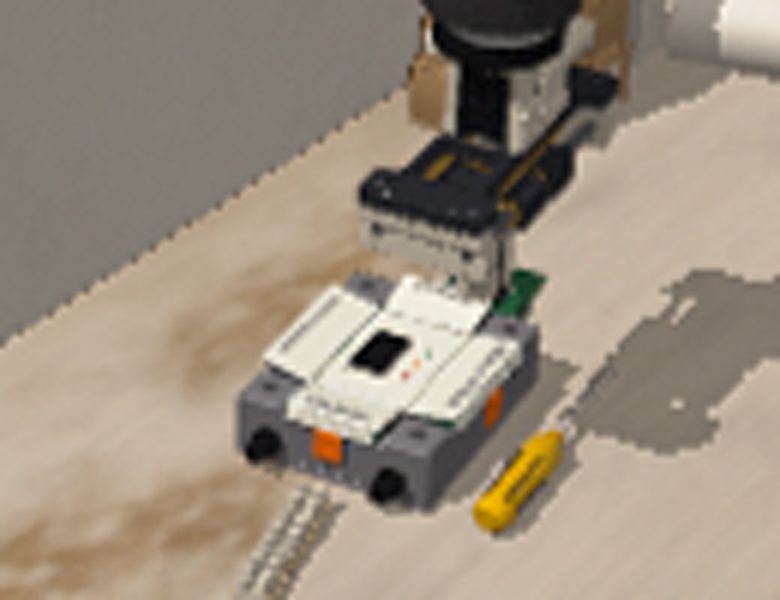

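The closed fingertips are above the front rim and 60 mm clear of it. The front catch shows as orange at (493,405). Descending to contact.

play_rows(
  series=[
    [0,-0.001,0.001,0.03,0],
    [0,-0.001,0.001,0.053,0],
    [0,-0.001,0.001,0.056,0],
    [0,-0.001,0.001,0.058,0],
    [0,-0.001,0.001,0.06,0],
    [0,-0.001,0.001,0.062,0],
    [0,-0.001,0.001,0.063,0],
    [0,-0.001,0.001,0.064,0],
  ],
)

```text
clock: 2.55
tool_pos: [0.4809, -0.0721, 0.1136]
orientation: [-180.0, 0.1, -171.3]
force: [-2.4, -2.0, 1.7]
opening: 0.0004
```

```bash
python3 - <<'E'
from h import *
from plant import get_obs
o=get_obs();print({k:np.round(o[k],4) for k in("clock","tool_pos","orientation","force")})
E
```

```text
{'clock': np.float64(2.55), 'tool_pos': array([ 0.4809, -0.0721,  0.1136]), 'orientation': array([-1.799838e+02,  5.850000e-02, -1.713188e+02]), 'force': array([-2.3768, -1.9826,  1.6513])}
```

play_rows(
  series=[
    [0,0,0,0.001,0],
    [0,0,0,0.002,0],
    [0,0,0,0.003,0],
    [0,0,0,0.004,0],
  ],
)

```text
clock: 2.95
tool_pos: [0.4811, -0.0718, 0.1099]
orientation: [-180.0, 0.0, -171.3]
force: [-10.2, 3.5, 30.0]
opening: 0.0003
```

```bash
cat > look.py <<'E'
from h import *
from plant import get_obs,snapshot
import cv2,sys
o=get_obs();print({k:np.round(o[k],4) for k in("clock","tool_pos","orientation","force","joint_pos")})
s=snapshot("side");u,v=map(int,proj(s,[.5355,-.0625,.05]));c=s["frame"][v-37:v+38,u-50:u+50,::-1]
cv2.imwrite(f"pics/{sys.argv[1]}.png",cv2.resize(c,None,fx=7,fy=7,interpolation=cv2.INTER_CUBIC))
E
python3 look.py s2
```

```text
{'clock': np.float64(2.95), 'tool_pos': array([ 0.4811, -0.0718,  0.1099]), 'orientation': array([-1.799784e+02,  3.770000e-02, -1.712775e+02]), 'force': array([-10.1647,   3.5343,  30.0424]), 'joint_pos': array([ 1.47546e+01,  1.46957e+01, -3.59385e+01,  4.01000e-02,
       -3.93305e+01, -9.60632e+01])}
```

View pics/s2.png

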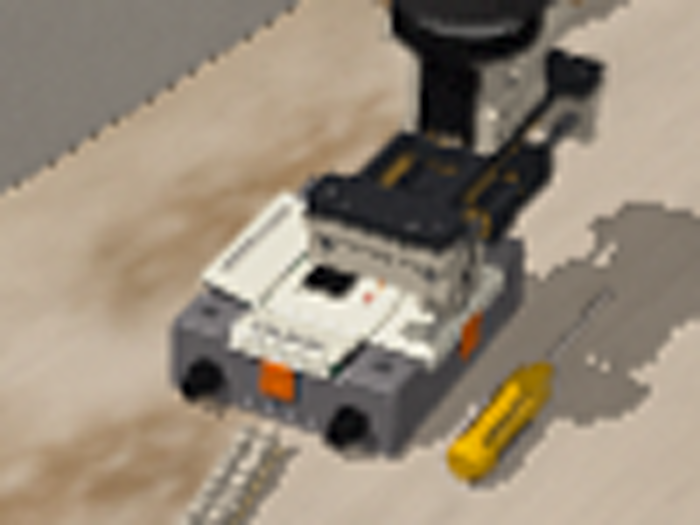

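The front rim bottomed out under the fingertip: tip height about 44 mm, 30 N. The box hasn't visibly shifted. Lifting and crossing to the back rim.

play_rows(
  series=[
    [0,0,0,-0.02,0],
    [0,0,0,-0.04,0],
    [0,-0.05,0,-0.045,0],
    [0,-0.1,0,-0.045,0],
    [0,-0.111,0,-0.045,0],
    [0,-0.111,0,-0.03,0],
    [0,-0.111,0,-0.015,0],
    [0,-0.111,0,-0.012,0],
    [0,-0.111,0,-0.01,0],
    [0,-0.111,0,-0.008,0],
  ],
)

```text
clock: 4.0
tool_pos: [0.5907, -0.0551, 0.117]
orientation: [-180.0, 0.0, -171.3]
force: [-0.7, -0.2, 1.4]
opening: 0.0005
```

```bash
python3 look.py s3
```

```text
{'clock': np.float64(4.0), 'tool_pos': array([ 0.5907, -0.0551,  0.117 ]), 'orientation': array([-1.799939e+02,  4.120000e-02, -1.713142e+02]), 'force': array([-0.6869, -0.185 ,  1.3881]), 'joint_pos': array([ 1.35400e+01,  2.25393e+01, -2.19774e+01,  1.34000e-02,
       -4.54427e+01, -9.48636e+01])}
```

View pics/s3.png

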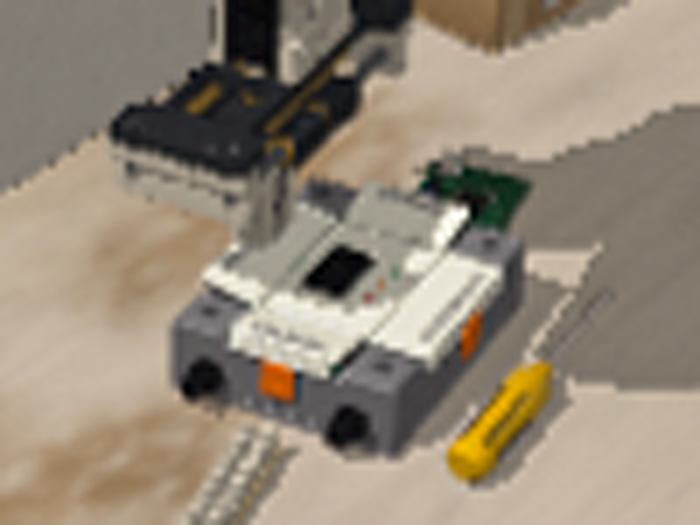

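The front rim now lies flush. The fingertip is on the back rim, about 51 mm up. Pressing.

play_rows(
  series=[
    [0,0,0,0.002,0],
    [0,0,0,0.003,0],
    [0,0,0,0.004,0],
    [0,0,0,0.005,0],
    [0,0,0,0.006,0],
    [0,0,0,0.007,0],
    [0,0,0,0.007,0],
  ],
)

```text
clock: 4.75
tool_pos: [0.5905, -0.0551, 0.1103]
orientation: [-180.0, 0.0, -171.3]
force: [-2.2, 0.8, 8.9]
opening: 0.0004
```

play_rows(
  series=[
    [0,0,0,0.0005,0],
    [0,0,0,0.001,0],
    [0,0,0,0.001,0],
  ],
)

```text
clock: 5.05
tool_pos: [0.5904, -0.0551, 0.1102]
orientation: [-180.0, 0.0, -171.3]
force: [-5.9, 1.5, 16.8]
opening: -0.0002
```

```bash
python3 look.py s4
```

```text
{'clock': np.float64(5.05), 'tool_pos': array([ 0.5904, -0.0551,  0.1102]), 'orientation': array([-1.799831e+02,  2.710000e-02, -1.712951e+02]), 'force': array([-5.8819,  1.5216, 16.8207]), 'joint_pos': array([ 1.35489e+01,  2.30164e+01, -2.23596e+01,  2.72000e-02,
       -4.45984e+01, -9.48634e+01])}
```

View pics/s4.png

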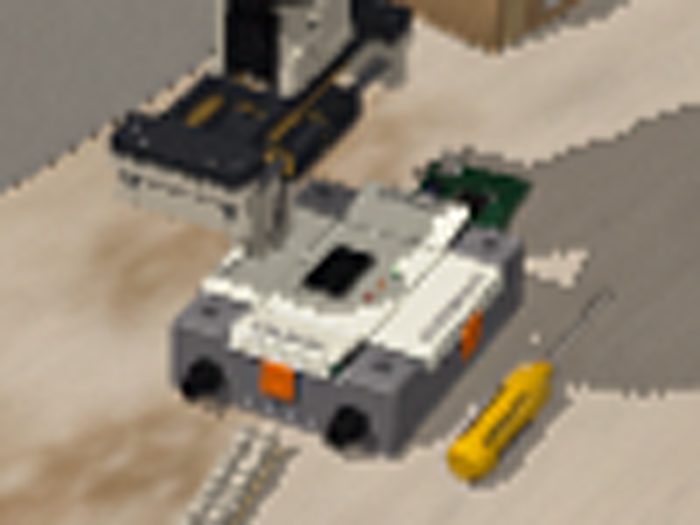

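Both the front and back rims are down. Lifting, turning 90° and moving above the left rim.

play_rows(
  series=[
    [0,0,0,-0.03,0],
    [0,0,0,-0.06,-8],
    [0,0.055,0.071,-0.06,-90],
    [0,0.055,0.071,-0.06,-90],
    [0,0.055,0.071,-0.06,-90],
    [0,0.055,0.071,-0.06,-90],
    [0,0.055,0.071,-0.06,-90],
    [0,0.055,0.071,-0.06,-90],
    [0,0.055,0.071,-0.06,-90],
    [0,0.055,0.071,-0.06,-90],
  ],
)

```text
clock: 6.1
tool_pos: [0.5252, 0.0067, 0.1683]
orientation: [180.0, -0.0, -94.2]
force: [-0.3, -0.2, -0.1]
opening: 0.0005
```

```bash
python3 look.py s5; python3 - <<'E'
from h import *
from plant import *
import cv2
o=get_obs();print(plan("left",.06,o))
s=snapshot("top");cv2.imwrite("pics/t5.png",cv2.resize(s["frame"][195:295,260:415,::-1],None,fx=5,fy=5,interpolation=cv2.INTER_CUBIC))
E
```

```text
{'clock': np.float64(6.1), 'tool_pos': array([0.5252, 0.0067, 0.1683]), 'orientation': array([ 1.799788e+02, -3.200000e-03, -9.422380e+01]), 'force': array([-0.2518, -0.1993, -0.0905]), 'joint_pos': array([ 2.21494e+01,  1.33181e+01, -2.75620e+01, -8.70000e-03,
       -4.91403e+01, -2.63675e+01])}
[-0.00042249  0.0004386   0.04237007]
```

View pics/s5.png

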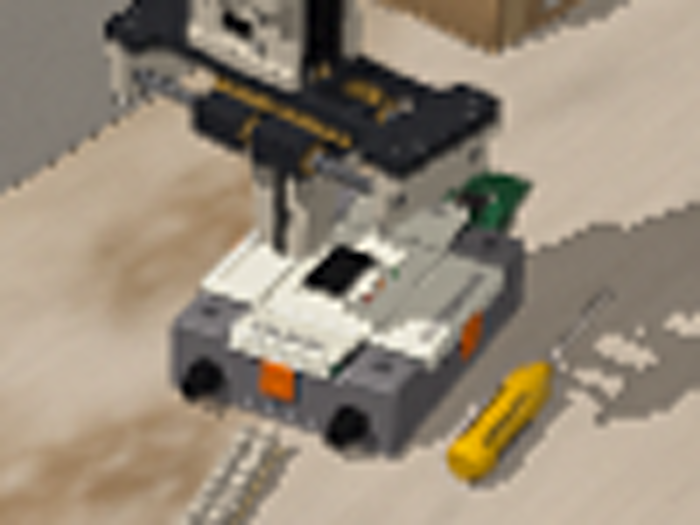

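View pics/t5.png

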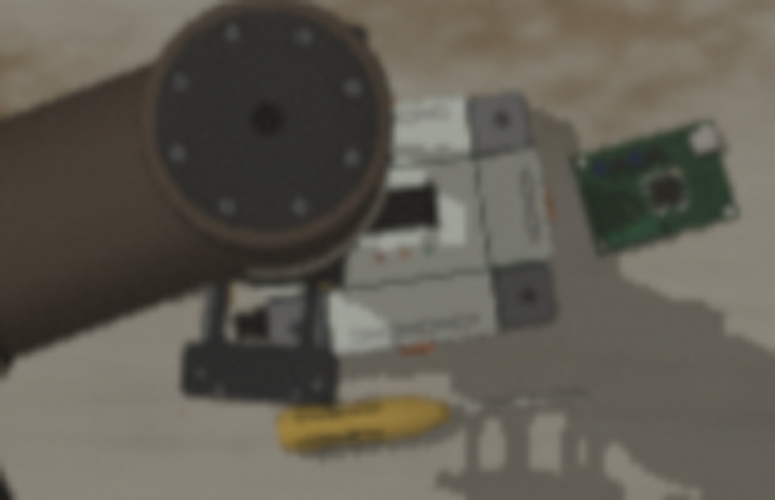

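The box hasn't moved in either view (its bottom-right corner is still at (556,320) in the top crop). Finishing the turn and pressing the left rim.

play_rows(
  series=[
    [0,0,0,0.01,-8],
    [0,0,0,0.03,-13],
    [0,0,0,0.045,-13],
    [0,0,0,0.049,-13],
    [0,0,0,0.051,-13],
    [0,0,0,0.053,-13],
    [0,0,0,0.055,-13],
    [0,0,0,0.057,-13],
    [0,0,0,0.058,-13],
    [0,0,0,0.0585,-13],
  ],
)

```text
clock: 7.2
tool_pos: [0.5257, 0.0068, 0.1104]
orientation: [-180.0, 0.0, -81.6]
force: [-1.5, 1.7, 5.3]
opening: 0.0008
```

```bash
python3 look.py s6
```

```text
{'clock': np.float64(7.2), 'tool_pos': array([0.5257, 0.0068, 0.1104]), 'orientation': array([-1.799527e+02,  5.000000e-03, -8.159570e+01]), 'force': array([-1.4991,  1.7156,  5.2604]), 'joint_pos': array([ 2.21439e+01,  1.77921e+01, -3.10110e+01,  9.70000e-03,
       -4.11498e+01, -1.37468e+01])}
```

View pics/s6.png

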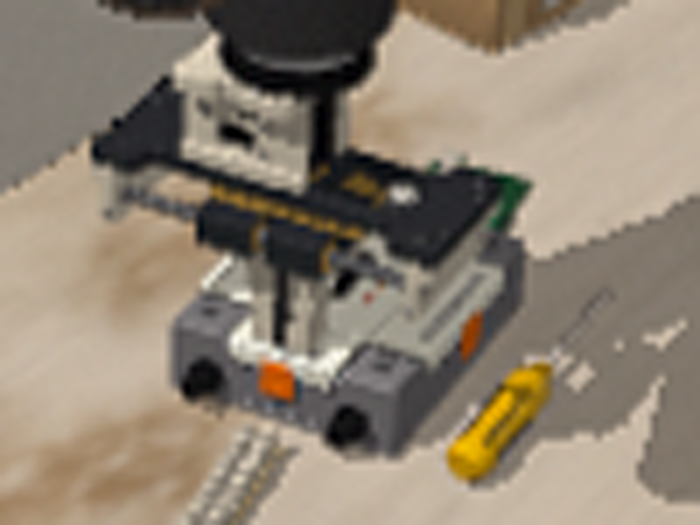

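The left rim looks down. I'll press it slightly further to confirm.

play_rows(
  series=[
    [0,0,0,0.0005,0],
    [0,0,0,0.001,0],
    [0,0,0,0.001,0],
  ],
)

```text
clock: 7.55
tool_pos: [0.5257, 0.0068, 0.1102]
orientation: [-179.9, -0.0, -81.6]
force: [-4.5, 1.8, 12.7]
opening: 0.0007
```

play_rows(
  series=[
    [0,0,0,-0.02,0],
    [0,0,0,-0.045,0],
    [0,0.045,0,-0.045,0],
    [0,0.09,0,-0.045,0],
    [0,0.135,0,-0.045,0],
    [0,0.141,0,-0.045,0],
    [0,0.141,0,-0.03,0],
    [0,0.141,0,-0.015,0],
    [0,0.141,0,-0.01,0],
    [0,0.141,0,-0.008,0],
  ],
)

```text
clock: 8.55
tool_pos: [0.5455, -0.1326, 0.1166]
orientation: [179.9, -0.0, -81.6]
force: [-2.4, -0.2, 3.4]
opening: 0.0004
```

```bash
python3 look.py s7
```

```text
{'clock': np.float64(8.55), 'tool_pos': array([ 0.5455, -0.1326,  0.1166]), 'orientation': array([ 1.798879e+02, -4.100000e-03, -8.156280e+01]), 'force': array([-2.4478, -0.1531,  3.4348]), 'joint_pos': array([ 6.31550e+00,  2.01527e+01, -2.60453e+01,  1.18000e-02,
       -4.39139e+01,  2.11310e+00])}
```

View pics/s7.png

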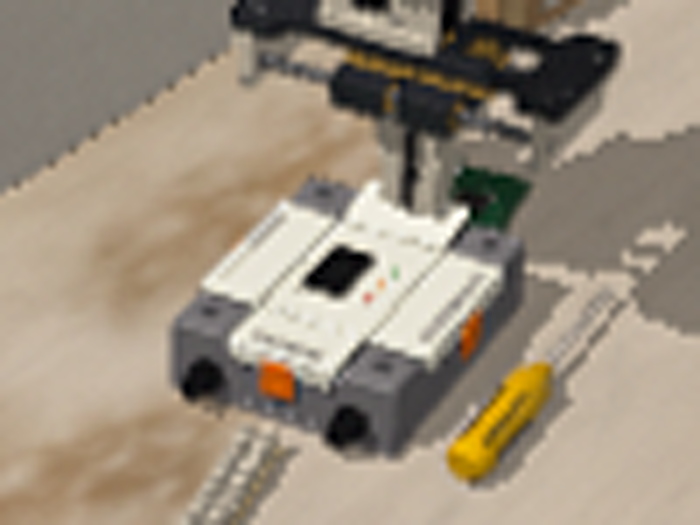

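The front, back and left rims are all flush. Pressing the right one.

play_rows(
  series=[
    [0,0,0,0.001,0],
    [0,0,0,0.002,0],
    [0,0,0,0.003,0],
    [0,0,0,0.004,0],
    [0,0,0,0.005,0],
    [0,0,0,0.006,0],
    [0,0,0,0.007,0],
    [0,0,0,0.0075,0],
    [0,0,0,0.0075,0],
  ],
)

```text
clock: 9.5
tool_pos: [0.5465, -0.1325, 0.1103]
orientation: [-179.9, -0.0, -81.5]
force: [-2.0, 0.9, 8.7]
opening: 0.0005
```

play_rows(
  series=[
    [0,0,0,-0.02,0],
    [0,0,0,-0.06,0],
    [0,0,0,-0.1,0],
    [0,0.05,0,-0.12,0],
    [0,0.1,0,-0.12,0],
    [0,0.15,0,-0.12,0],
    [0,0.2,0,-0.12,0],
    [0,0.25,0,-0.12,0],
    [0,0.25,0,-0.12,0],
  ],
)

```text
clock: 10.4
tool_pos: [0.5825, -0.3851, 0.2281]
orientation: [179.9, -0.0, -81.8]
force: [-0.2, 0.2, -1.3]
opening: 0.0003
```

```bash
python3 look.py s8;  python3 - <<'E'
from h import *
from plant import *
import cv2
s=snapshot("top");cv2.imwrite("pics/t8.png",cv2.resize(s["frame"][195:295,260:415,::-1],None,fx=5,fy=5,interpolation=cv2.INTER_CUBIC))
E
```

```text
{'clock': np.float64(10.4), 'tool_pos': array([ 0.5825, -0.3851,  0.2281]), 'orientation': array([ 1.799387e+02, -2.210000e-02, -8.180890e+01]), 'force': array([-0.2405,  0.1545, -1.2693]), 'joint_pos': array([-1.75019e+01,  2.50671e+01, -9.53900e-01,  5.18000e-02,
       -6.40246e+01,  2.56704e+01])}
```

View pics/s8.png

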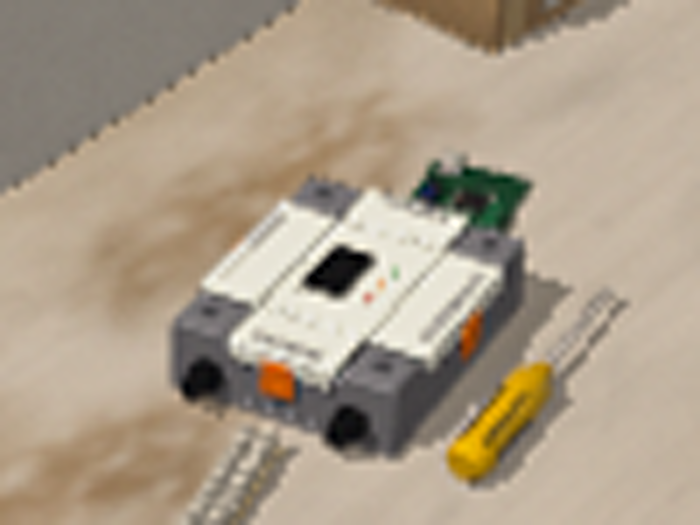

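View pics/t8.png

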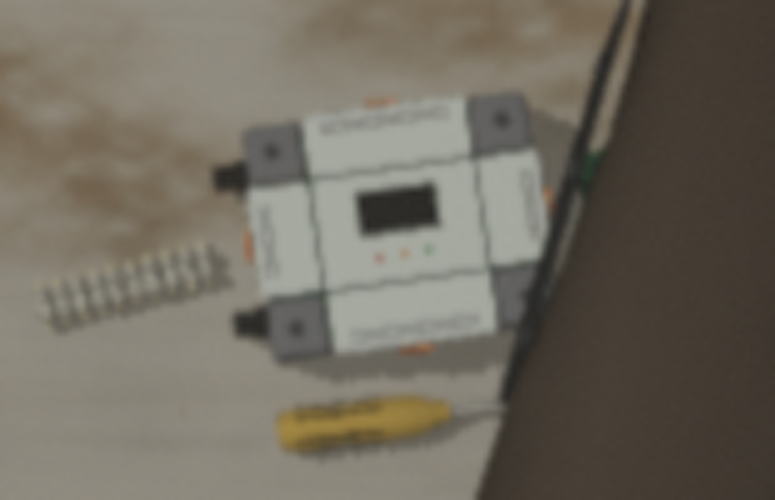

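All four rims look flush in the side view, and the box and its neighbours haven't moved. One last check of the rim heights, using the depth map.

```bash
python3 - <<'E'
from h import *
from plant import *
import pickle
def H(ss):
    out={}
    for s in ss:
        z=s["z_map"];K=s["mtx"];T=np.linalg.inv(s["camera_from_world"]);v,u=np.mgrid[0:480,0:640]
        P=(np.stack([(u-K[0,2])/K[0,0]*z,-(v-K[1,2])/K[1,1]*z,-z,np.ones_like(z)],-1)@T.T)[...,:3][z>0]
        a=np.radians(-YAW);R=np.array([[np.cos(a),-np.sin(a)],[np.sin(a),np.cos(a)]])
        q=(P[:,:2]-C)@R.T
        for n,(lo,hi) in dict(front=((-.062,-.04),(-.05,.04)),back=((.05,-.04),(.062,.04)),left=((-.025,.065),(.025,.077)),right=((-.025,-.077),(.025,-.065)),mid=((-.028,-.042),(.028,.042))).items():
            m=np.all((q>lo)&(q<hi),1)&(P[:,2]>.03)&(P[:,2]<.065)
            out.setdefault(n,[]).append(P[m,2])
    return {n:round(1000*np.median(np.concatenate(x)),1) for n,x in out.items()}
print("before",H([pickle.load(open("side0.pkl","rb"))]))
print("after ",H([snapshot("side") for _ in range(4)]))
E
```

```text
before {'front': np.float64(48.2), 'back': np.float64(49.1), 'left': np.float64(48.5), 'right': np.float64(47.8), 'mid': np.float64(43.6)}
after  {'front': np.float64(43.8), 'back': np.float64(44.1), 'left': np.float64(44.0), 'right': np.float64(43.9), 'mid': np.float64(43.4)}
```

```bash
python3 -c "
from plant import *
print(close_job())"
```

```text
the job is handed in; nothing more can be done
None
```

I pressed all four rim sections down with the closed fingertips, in the order front, back, left, right. I then moved the arm clear and handed the job in at about 10.6 s of the 38 s allowed.

- **Rims:** In the last depth check the outer edges sit at 43.8–44.1 mm, level with the cover's middle at 43.4 mm. They stood at about 48–49 mm before.
- **Surroundings:** The pictures after the last press show the box, screwdriver and terminal strip where they were. In the last top view the arm hid most of the circuit board, but the side view shows it in place. I did not check the multimeter or the tape afterwards; the arm did not work near the multimeter and stayed well above the tape.
- **Forces:** The highest vertical force I read was about 30 N, at the fingertip on the front rim. No check failed or disagreed.

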